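Let the hanging thread cone down into its well

ROBOT

A 7-joint arm with a two-finger parallel gripper is mounted at the origin on the work surface. World frame = base frame: x ahead of the robot, y to its left, z up, the work surface at z = 0. Lengths are in m, angles in degrees, forces in N, time in s.
With the tool pointing down it reaches from about 0.35 to 0.9 m from the base axis. Payload 8.1 kg.
Tool frame: the origin (TCP) lies at the very end of the fingers, on their centre line; the grasp point (between the pads) lies 19 mm behind it; z points along the fingers, y is the line along which they close (so a half turn about z gives the same grasp; the last joint's range is limited). The gripper opens to 92 mm and grips with 3 to 60 N. Pads are 19 mm wide; open, the fingers measure 130 mm over their backs; the gripper's body (75 mm by 190 mm) begins 47 mm behind the grasp point.
Start: joints at [70.497, 24.895, 1.432, 90.138, -0.665, 64.973, -4.303], TCP at [0.147, -0.607, 0.227] pointing down, gripper open.
Joint ranges: [-149.89, 149.89], [-25.12, 119.58], [-72.63, 75.52], [4.76, 147.25], [-75.54, 255.54], [6.69, 114.76], [-157.13, 157.13]. Speed limits (degrees/s): [127.2, 127.2, 172.46, 172.46, 180, 180, 180].

INTERFACE

Orientations are given as a 3x3 rotation matrix whose columns are the frame's x, y, z axes.
In Python, from cell import sense, get_image, hand_in gives the robot as it stands. The module is installed in compiled form; this text tells all that it offers.
- The arm moves only by the tool play_rows, never from a script. Its argument "targets" is a list of rows, each an object of numbers: "tx", "ty", "tz": the shift along the tool's x, y, z in m; "wx", "wy", "wz": the turn, a rotation vector about the tool's x, y, z in degrees; "gripper": the closure, from -1 (fully open) to 1 (shut). A call has exactly 5 rows; each row is the pose to reach, as a shift and turn from the pose commanded when the call began, along the tool's axes at that moment; what a row does not reach only later rows make up. A row lasts 1/8 s, in which the tool goes at most 62.5 mm and 10.7 degrees, less where a joint would pass 70% of its speed; a pose out of reach is approached as far as the arm can. A call with a gripper value outside its range is refused whole. The fingers move at their own pace and stop on an object; the grip force is fixed at half the most. Time passes only in rows, so rows that repeat a pose let the fingers close, or fill a call up. It gives the time, the measured TCP pose, the force, the opening and the grip force at its end, in the units of the state.
- sense(): the state, without advancing time (a new reading comes with each control period).
- get_image(name): name is "scene" or "side" or "wrist"; returns a dict with "frame" (400x640x3 uint8, red, green, blue), "z_map" (400x640 float32, m along the optical axis (not along the pixel's ray), 0 where there is no reading), "camera_matrix" (3x3 intrinsics, pixels), "distortion" ([k1, k2, p1, p2, k3] as OpenCV has them; the pictures are not rectified), "world_from_camera" (4x4, takes a point from camera to world coordinates). Camera axes: x right, y down, z forward; pixel columns grow to the right and rows downward; lengths in m; the calibration is good to about 2 mm. A picture is of the moment at which its call begins.
- hand_in(): hands the job in; it is judged then, once.
The state is a dict: "clock": time; "qpos": joint angles; "qd": joint speeds; "joint_efforts": joint torques, N m; "position": TCP position; "tcp_rot": TCP orientation; "ft_force": force on the tool from outside, world axes, zero at the start; "wrist_torque": the same for the moment, N m; "finger_gap": finger opening in m; "grip_force": force on a finger pad.
Only numpy, scipy, OpenCV 4.12 (cv2) and the standard library are available. Lean on these libraries where they do the work, as an engineer would, in place of code of your own. Each camera call takes 0.05 s, during which the arm holds its last target. There are 200 camera calls.

TASK

Take the red handle of the bench gantry, draw the hanging thread cone out of its parking bay past the orange catch, and bring it to a standstill above the wooden well: it must hang still over the middle of the well for a good three seconds while the hoist is still fully up. Then let the hoist all the way down so that the cone hangs in the well without knocking the box, and let go of the handle. Handle the load only by the red handle, never let it swing wildly, and leave the other things on the table where they are.

Things in the scene. Friction and masses are not known exactly. Their poses are not given: they have to be found in the camera images.
- gantry: fixed bench gantry, turned some degrees about the vertical. Origin on the table midway along the rail, in the swing plane: the load always swings in this frame's vertical plane x = 0. Its y axis runs along the rail (aluminium bar at z = 525 mm, x = +30 mm; posts at y = -345 and +345 mm, 550 mm high).
- catch (a point): middle of the top of the parking catch, a fixed round orange bar (radius 8 mm, top 82 mm above the table) across the load's path at gantry y = -120 mm. It stands 7 mm higher than the underside of the raised load's foot: drawn along the rail, the load is held back until it leans about 0.19 rad, then slips over and swings freely.
- trolley (a joint): position (m) of the green trolley along the rail, 0 to 0.44, growing along the gantry's +y; the pivot lies at gantry y = joint - 0.22. The parked trolley starts at 0 to 0.05, the catch is at 0.10. Rolls with about 2 N friction and 2 N s/m damping, stays where it is left; mass 0.40 kg. The robot's hand, holding the red handle, moves it.
- hoist (a joint): how far (m) the hoist has been pushed down through the trolley: 0 fully up (start), 0.06 fully down. It is spring balanced and stays where it is left (about 4.5 N friction); pushed straight down or up by the red handle; mass 0.25 kg. Handle, pivot and load sink with it.
- load (a joint): swing angle (rad) of the load about its pivot, 0 hanging plumb, positive when the foot is ahead towards the gantry's +y. Almost undamped (a free swing takes more than a minute to die to a third): period about 1.15 s, like a simple pendulum of 0.33 m; load mass nominally 0.45 kg, may differ by a third.
- handle (a point): grip point on the red upright handle, a cylinder 26 mm across, 60 mm high, open above; the point is on its axis 25 mm below its top (z = 320 mm with the hoist up, 260 mm down). It stands 170 mm on the robot's side (gantry -x) of the pivot, level with it along the rail; a yellow bracket leads from its foot towards the rail. Grip it from above.
- pivot (a point): swing pivot of the load, under the trolley at x = 0 of the gantry; 475 mm above the table with the hoist up, 415 mm down.
- foot (a point): underside of the brass foot ball (16 mm across) at the load's lowest end, 400 mm below the pivot (z = 75 mm with the hoist up, 15 mm down). The load: a steel rod with a beige blue-capped thread cone (74 to 44 mm across, 150 mm high) on a steel plate 76 mm across whose underside is 25 mm above this point.
- well_mouth (a point): middle of the mouth of the well, an open square wooden box 136 mm wide outside, 120 mm inside, fixed to the table somewhere beyond the catch with its middle in the swing plane; rim 60 mm above the table, floor 8 mm.
- cone_a: bystander: a beige thread cone, 74 mm in diameter, 150 mm high, origin under its middle
- cone_b: bystander: an orange thread cone, 74 mm in diameter, 150 mm high, origin under its middle
- cone_c: bystander: a lime-green thread cone, 74 mm in diameter, 150 mm high, origin under its middle
- button_jar: bystander: glass jar, 70 mm in diameter, 90 mm high, origin under its middle
- pin_dish: bystander: blue bowl, 90 mm in diameter, 30 mm high, origin under its middle
- pincushion: bystander: red pincushion, 80 mm in diameter, 42 mm high, origin under its middle
- chalk_box: bystander: cardboard box 70 x 110 x 30 mm, origin under its middle

How it is judged:
By the outcome, as a careful person would: the job done as asked, in the order asked, and still so for the second after the job is handed in, with the robot touching nothing.
It also fails if it takes over 58 s, if anything falls off the work surface, if the arm or the gripper's body presses on something with over 40 N, if the wrist force passes 120 N, or if a joint passes its speed limit or range.

## Working session

There is one attempt and no reset: what is moved stays moved. The work goes in short steps, Python scripts to look and compute and a tool call to move; the robot and the scene stay as the last step left them, time stands still between calls to the robot, and variables do not carry over. Pictures are saved under pics/ and viewed, at most 10 in all, crops included, and the job is handed in when it is done.

Besides the shell and the picture viewer there is one more tool, called as a command line: name --argument value ..., lists and objects as JSON in quotes. play_rows: Moves the arm, as the interface text tells. Its arguments: {"type":"object","properties":{"targets":{"type":"array"}},"required":["targets"]}

```bash
mkdir -p pics
cat > h.py <<'E'
import numpy as np, cv2
from cell import sense, get_image, hand_in
def grab(n):
    d=get_image(n); return d
def pts(d):
    z=d['z_map']; h,w=z.shape
    u,v=np.meshgrid(np.arange(w),np.arange(h))
    p=cv2.undistortPoints(np.stack([u,v],-1).reshape(-1,1,2).astype(np.float64),d['camera_matrix'],np.array(d['distortion'])).reshape(h,w,2)
    P=np.dstack([p*z[...,None],z]); T=np.array(d['world_from_camera'])
    return P@T[:3,:3].T+T[:3,3]
def save(d,name): cv2.imwrite('pics/'+name,cv2.cvtColor(d['frame'],cv2.COLOR_RGB2BGR))
E
python3 - <<'E'
from h import *
ims=[get_image(n) for n in('scene','side')]
cv2.imwrite('pics/a.png',cv2.cvtColor(cv2.resize(np.vstack([i['frame'] for i in ims]),(480*1,600)),cv2.COLOR_RGB2BGR))
for n,i in zip('ab',ims):
    save(i,'full_%s.png'%n); np.save('pts_%s.npy'%n,pts(i)); np.save('im_%s.npy'%n,i['frame']); print(np.round(i['world_from_camera'],3).tolist())
    P=pts(i); hsv=cv2.cvtColor(i['frame'],cv2.COLOR_RGB2HSV); H,S,V=hsv[...,0].astype(int),hsv[...,1],hsv[...,2]
    for nm,m in dict(red=((H<6)|(H>174)),orange=(H>=7)&(H<17),green=(H>45)&(H<85),yellow=(H>22)&(H<34)).items():
        m=m&(S>140)&(V>60)&(i['z_map']>0)
        k,l,st,c=cv2.connectedComponentsWithStats(m.astype(np.uint8))
        for j in range(1,k):
            if st[j,4]>40:
                q=P[l==j]; print(n,nm,st[j],np.round(np.median(q,0),3),np.round(np.percentile(q,3,axis=0),3),np.round(np.percentile(q,97,axis=0),3))
s=sense(); print(s['clock'],s['position'],s['tcp_rot'],s['finger_gap'])
E
```

```text
[[-0.839, 0.38, -0.39, 1.117], [0.544, 0.595, -0.591, 1.093], [0.007, -0.708, -0.706, 1.383], [0.0, 0.0, 0.0, 1.0]]
a red [269 143   7  15  78] [ 0.499 -0.162  0.324] [ 0.388 -0.4    0.168] [ 0.508 -0.156  0.349]
a red [347 290  19  18 238] [0.509 0.472 0.039] [0.477 0.44  0.015] [0.533 0.498 0.047]
a orange [445   0  54  34 608] [-0.612 -0.271  0.645] [-0.913 -0.312  0.573] [-0.581 -0.232  0.703]
a orange [476   7  26  27 338] [-0.933 -0.303  0.574] [-1.037 -0.311  0.49 ] [-0.628 -0.137  0.652]
a orange [439  47  38  28 517] [-0.72  -0.304  0.357] [-0.895 -0.311  0.305] [-0.631 -0.295  0.443]
a orange [ 416   64   69  121 4373] [-0.844 -0.304 -0.082] [-1.044 -0.314 -0.577] [-0.638 -0.294  0.266]
a orange [ 482  145   64   54 1368] [-0.83   0.231 -0.068] [-0.948  0.078 -0.17 ] [-0.718  0.333 -0.06 ]
a orange [294 152  13  26 248] [ 0.297 -0.278  0.07 ] [ 0.27  -0.3    0.007] [ 0.315 -0.266  0.144]
a orange [238 211  15   6  43] [ 0.682 -0.121  0.08 ] [ 0.648 -0.13   0.071] [ 0.704 -0.114  0.087]
a orange [318 224  12  11  58] [0.413 0.102 0.03 ] [0.381 0.089 0.022] [0.439 0.114 0.038
[... 1663 characters left out ...]
9]
b yellow [419   0  20  12 198] [ 0.387 -1.359  0.598] [ 0.343 -1.396  0.574] [ 0.435 -1.334  0.627]
b yellow [625  99  15  52 417] [-0.521 -0.353  0.559] [-0.622 -0.831  0.383] [-0.515 -0.171  0.565]
b yellow [308 103  32  55 202] [ 0.607 -0.177  0.366] [ 0.52  -0.187  0.28 ] [ 0.645 -0.164  0.494]
b yellow [265 225  23  14 202] [0.709 0.07  0.009] [0.67  0.035 0.003] [0.75  0.105 0.02 ]
b yellow [339 295  19  36 533] [0.274 0.443 0.07 ] [0.25  0.426 0.007] [0.303 0.454 0.147]
0.1 [ 0.14706235 -0.60699517  0.22603351] [[ 9.71877416e-01  2.35486863e-01 -4.75470477e-04]
 [ 2.35487293e-01 -9.71876545e-01  1.31020236e-03]
 [-1.53563160e-04 -1.38532334e-03 -9.99999029e-01]] 0.09168864647852366
```

View pics/full_a.png

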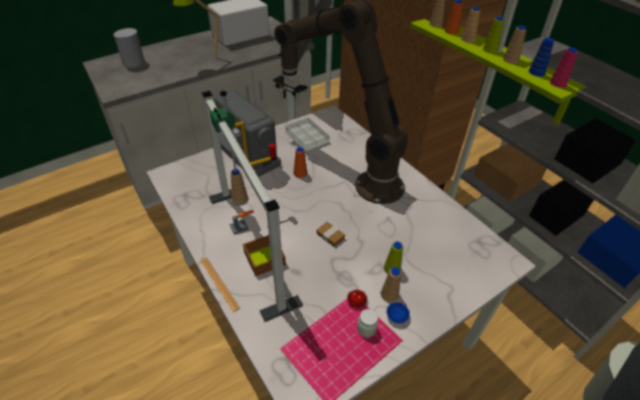

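View pics/full_b.png

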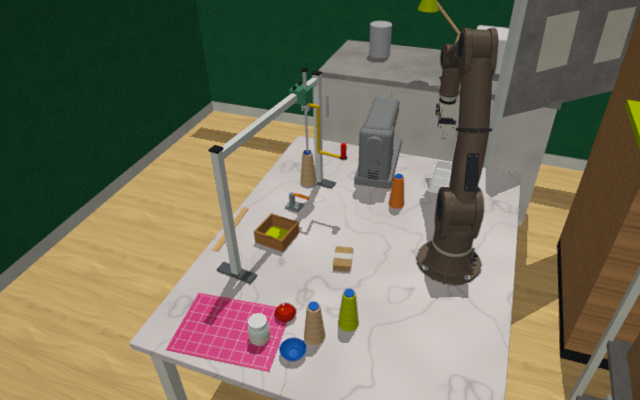

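The scene view (blurred) shows the red handle at about (272,151), the catch at (245,214), the well at (262,255) and the cone at (237,187). The side view shows the handle at (343,151), the catch at (297,200), the well at (276,232) and a grey machine just behind the handle at (378,145). Next I fit the gantry pose.

Run:
```python
from h import *
from scipy.optimize import minimize
for n in 'ab':
    P=np.load('pts_%s.npy'%n); I=np.load('im_%s.npy'%n); x,y,z=P[...,0],P[...,1],P[...,2]
    m=(z>.505)&(z<.545)&(x>.55)&(x<1)&(y>-.25)&(y<.45)
    q=P[m]; 
    l=cv2.fitLine(q[:,:2].astype(np.float32),cv2.DIST_HUBER,0,.01,.01).ravel(); print(n,'rail',l,len(q),np.percentile(q,[3,97],axis=0).round(3).tolist())
    for zl,zh,nm in((.05,.5,'posts'),):
        m=(z>zl)&(z<zh)&(x>.6)&(x<1)
        for lo,hi in((.3,.5),(-.5,-.26)):
            k=m&(y>lo)&(y<hi); q=P[k]; print(nm,len(q),np.median(q,0).round(3),np.percentile(q,[5,95],axis=0).round(3).tolist())
    # well rim
    m=(z>.052)&(z<.068)&(x>.6)&(x<.83)&(y>-.02)&(y<.2); q=P[m][:,:2].astype(np.float32)
    r=cv2.minAreaRect(q); print('well',len(q),r)
    # catch top
    hsv=cv2.cvtColor(I,cv2.COLOR_RGB2HSV)
    m=(z>.074)&(z<.09)&(x>.6)&(x<.8)&(y>-.17)&(y<-.07)&(hsv[...,0]<20)&(hsv[...,1]>100); q=P[m]; print('catch',len(q),np.median(q,0),np.percentile(q,[5,95],axis=0).round(3).tolist())
    # load cone
    m=(z>.11)&(z<.24)&(x>.57)&(x<.74)&(y>-.28)&(y<-.11); q=P[m]; print('cone',len(q),np.median(q,0),np.percentile(q,[5,95],axis=0).round(3).tolist())
    # handle
    m=(z>.295)&(z<.36)&(x>.46)&(x<.53)&(y>-.2)&(y<-.13)&((hsv[...,0]<8)|(hsv[...,0]>172))&(hsv[...,1]>130); q=P[m]; print('handle',len(q),np.median(q,0),q.max(0),q.min(0))
    # machine
    m=(z>.02)&(z<.5)&(x>.2)&(x<.58)&(y>-.6)&(y<-.2); q=P[m]; print('machine',len(q),np.percentile(q,[2,98],axis=0).round(3).tolist())
```

```text
a rail [0.12310935 0.99239314 0.7299196  0.05315676] 1129 [[0.664, -0.165, 0.509], [0.773, 0.348, 0.544]]
posts 915 [0.766 0.347 0.316] [[0.749, 0.325, 0.086], [0.776, 0.351, 0.485]]
posts 539 [ 0.682 -0.338  0.269] [[0.664, -0.356, 0.069], [0.692, -0.331, 0.465]]
well 198 ((0.699671745300293, 0.08970098942518234), (0.14493653178215027, 0.1400739997625351), 81.93867492675781)
catch 47 [ 0.67918682 -0.12156565  0.08047403] [[0.645, -0.13, 0.075], [0.705, -0.114, 0.086]]
cone 363 [ 0.67505469 -0.1679421   0.16960426] [[0.642, -0.191, 0.116], [0.698, -0.155, 0.231]]
handle 73 [ 0.49973775 -0.16179079  0.32695929] [ 0.50948276 -0.15392081  0.35149194] [ 0.48698643 -0.18096555  0.29722436]
machine 2169 [[0.274, -0.584, 0.027], [0.504, -0.273, 0.303]]
b rail [0.12663208 0.99194974 0.7088527  0.0298377 ] 1270 [[0.644, -0.186, 0.51], [0.76, 0.351, 0.543]]
posts 1182 [0.748 0.348 0.302] [[0.741, 0.326, 0.079], [0.771, 0.354, 0.48]]
posts 549 [ 0.668 -0.338  0.295] [[0.656, -0.359, 0.074], [0.687, -0.328, 0.484]]
well 263 ((0.6978569626808167, 0.09232811629772186), (0.14782872796058655, 0.14448055624961853), 85.07015228271484)
catch 35 [ 0.67260647 -0.11625902  0.08108331] [[0.638, -0.123, 0.075], [0.699, -0.109, 0.085]]
cone 387 [ 0.65120063 -0.1654913   0.17027355] [[0.631, -0.19, 0.114], [0.683, -0.152, 0.234]]
handle 66 [ 0.49274276 -0.15888296  0.32690321] [ 0.50462589 -0.14559112  0.35159035] [ 0.4833118  -0.18000168  0.29543395]
machine 2890 [[0.258, -0.583, 0.026], [0.494, -0.27, 0.303]]
```

play_rows --targets '[{"tx": 0, "ty": 0, "tz": -0.04, "wx": 0, "wy": 0, "wz": 4, "gripper": -1}, {"tx": 0, "ty": 0, "tz": -0.09, "wx": 0, "wy": 0, "wz": 9, "gripper": -1}, {"tx": 0, "ty": 0, "tz": -0.14, "wx": 0, "wy": 0, "wz": 14, "gripper": -1}, {"tx": 0, "ty": 0, "tz": -0.19, "wx": 0, "wy": 0, "wz": 18, "gripper": -1}, {"tx": 0, "ty": 0, "tz": -0.22, "wx": 0, "wy": 0, "wz": 20.7, "gripper": -1}]'

```text
clock: 0.72
position: [0.1473, -0.6076, 0.4493]
tcp_rot: [[0.992, -0.125, 0.001], [-0.125, -0.992, -0.002], [0.001, 0.002, -1.0]]
ft_force: [0.9, -0.4, -0.6]
finger_gap: 0.092
grip_force: 0.0
```

```bash
cat >> h.py <<'E'
def to(target,s=None):
    s=s or sense(); R=np.array(s['tcp_rot']); return R.T@(np.array(target)-s['position'])
E
python3 - <<'E'
from h import *
s=sense(); print(s['clock'],s['position'],np.round(s['tcp_rot'],4).tolist(),np.round(s['qpos'],1),s['ft_force']); print(to([.4945,-.17,.446]))
E
```

```text
0.725 [ 0.14725698 -0.60758901  0.44925171] [[0.9921, -0.1251, 0.0007], [-0.1251, -0.9921, -0.0023], [0.001, 0.0022, -1.0]] [ 66.9  20.3   7.2  66.6  -2.5  93.1 -23.6] [ 0.93662021 -0.4380398  -0.57394488]
[ 0.28976724 -0.47759935  0.00249751]
```

play_rows --targets '[{"tx": 0.02, "ty": -0.033, "tz": 0, "wx": 0, "wy": 0, "wz": 0, "gripper": -1}, {"tx": 0.05, "ty": -0.082, "tz": 0, "wx": 0, "wy": 0, "wz": 0, "gripper": -1}, {"tx": 0.08, "ty": -0.132, "tz": 0, "wx": 0, "wy": 0, "wz": 0, "gripper": -1}, {"tx": 0.11, "ty": -0.181, "tz": 0, "wx": 0, "wy": 0, "wz": 0, "gripper": -1}, {"tx": 0.14, "ty": -0.231, "tz": 0, "wx": 0, "wy": 0, "wz": 0, "gripper": -1}]'

```text
clock: 1.35
position: [0.3154, -0.3937, 0.4465]
tcp_rot: [[0.992, -0.123, -0.0], [-0.123, -0.992, 0.0], [-0.0, -0.0, -1.0]]
ft_force: [0.6, -0.8, -0.0]
finger_gap: 0.0915
grip_force: 0.0
```

play_rows --targets '[{"tx": 0.03, "ty": -0.05, "tz": 0, "wx": 0, "wy": 0, "wz": 0, "gripper": -1}, {"tx": 0.06, "ty": -0.1, "tz": 0, "wx": 0, "wy": 0, "wz": 0, "gripper": -1}, {"tx": 0.09, "ty": -0.15, "tz": 0, "wx": 0, "wy": 0, "wz": 0, "gripper": -1}, {"tx": 0.105, "ty": -0.174, "tz": 0, "wx": 0, "wy": 0, "wz": 0, "gripper": -1}, {"tx": 0.11, "ty": -0.182, "tz": 0, "wx": 0, "wy": 0, "wz": 0, "gripper": -1}]'

```text
clock: 1.98
position: [0.447, -0.2268, 0.4463]
tcp_rot: [[0.993, -0.12, -0.001], [-0.12, -0.993, 0.001], [-0.001, -0.0, -1.0]]
ft_force: [-0.4, 0.5, -0.5]
finger_gap: 0.0918
grip_force: 0.0
```

Run:
```python
from h import *
d=get_image('wrist'); save(d,'w1.png'); P=pts(d); np.save('pts_w.npy',P)
s=sense(); print(s['clock'],s['position'],np.round(s['tcp_rot'],4).tolist(),np.round(s['qpos'],1)); print(to([.4945,-.17,.446],s))
hsv=cv2.cvtColor(d['frame'],cv2.COLOR_RGB2HSV); m=((hsv[...,0]<6)|(hsv[...,0]>174))&(hsv[...,1]>130)&(hsv[...,2]>50)
v,u=np.nonzero(m); print(len(u)and(u.min(),u.max(),v.min(),v.max()))
q=P[m]; q=q[q[:,2]>.2]; print(len(q)); 
t=q[q[:,2]>.338]; print(np.percentile(q,[2,50,98],axis=0).round(4).tolist())
if len(t)>5: print('top',len(t),t.mean(0),cv2.minEnclosingCircle(t[:,:2].astype(np.float32)))
x,y,z=P[...,0],P[...,1],P[...,2]
m=(z>.052)&(z<.068)&(x>.6)&(x<.83)&(y>-.02)&(y<.2); q=P[m][:,:2].astype(np.float32); print('well',len(q),len(q)and cv2.minAreaRect(q))
```

```text
2.025 [ 0.44699252 -0.22693595  0.44632023] [[0.9927, -0.1208, -0.0005], [-0.1208, -0.9927, 0.0007], [-0.0006, -0.0006, -1.0]] [ 30.7   8.1 -11.7  83.    1.6  89.1 -77.8]
[ 0.04027906 -0.06225956  0.00033192]
(np.int64(0), np.int64(374), np.int64(138), np.int64(249))
879
[[0.4831, -0.1813, 0.2887], [0.4948, -0.1732, 0.3443], [0.5055, -0.1587, 0.3459]]
top 637 [ 0.49407554 -0.17009087  0.34571948] ((0.5035406947135925, -0.19633814692497253), 0.04138787463307381)
well 1504 ((0.6920519471168518, 0.08955339342355728), (0.1400671750307083, 0.12882459163665771), 83.19200897216797)
```

View pics/w1.png

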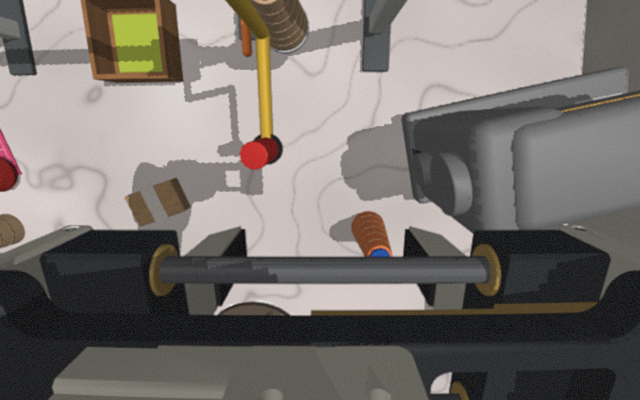

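The wrist view shows the handle top at (254,154), midway between the fingers in the y direction. It measures (0.494, -0.170, 0.346), which agrees with the two fixed cameras and the given height. The way down is clear.

play_rows --targets '[{"tx": 0.02, "ty": -0.031, "tz": 0, "wx": 0, "wy": 0, "wz": 0, "gripper": -1}, {"tx": 0.04, "ty": -0.062, "tz": 0.0, "wx": 0, "wy": 0, "wz": 0, "gripper": -1}, {"tx": 0.04, "ty": -0.062, "tz": 0.035, "wx": 0, "wy": 0, "wz": 0.2, "gripper": -1}, {"tx": 0.04, "ty": -0.062, "tz": 0.075, "wx": 0, "wy": 0, "wz": 0.2, "gripper": -1}, {"tx": 0.04, "ty": -0.062, "tz": 0.085, "wx": 0, "wy": 0, "wz": 0.2, "gripper": -1}]'

```text
clock: 2.65
position: [0.4917, -0.1734, 0.3595]
tcp_rot: [[0.992, -0.129, -0.004], [-0.129, -0.992, 0.0], [-0.004, 0.0, -1.0]]
ft_force: [0.4, -0.1, 1.4]
finger_gap: 0.0919
grip_force: 0.0
```

Run:
```python
from h import *
s=sense(); print(s['clock'],s['ft_force'],to([.4941,-.1701,.301],s))
```

```text
2.65 [ 0.41533027 -0.09356265  1.37048091] [ 0.00225359 -0.00356012  0.05852099]
```

play_rows --targets '[{"tx": 0.001, "ty": -0.001, "tz": 0.03, "wx": 0, "wy": 0, "wz": 0, "gripper": -1}, {"tx": 0.001, "ty": -0.001, "tz": 0.058, "wx": 0, "wy": 0, "wz": 0, "gripper": -1}, {"tx": 0.001, "ty": -0.001, "tz": 0.06, "wx": 0, "wy": 0, "wz": 0, "gripper": -1}, {"tx": 0.001, "ty": -0.001, "tz": 0.06, "wx": 0, "wy": 0, "wz": 0, "gripper": -1}, {"tx": 0.001, "ty": -0.001, "tz": 0.06, "wx": 0, "wy": 0, "wz": 0, "gripper": -1}]'

```text
clock: 3.28
position: [0.4954, -0.1714, 0.3033]
tcp_rot: [[0.992, -0.127, 0.002], [-0.127, -0.992, -0.001], [0.002, 0.0, -1.0]]
ft_force: [0.8, -0.2, 0.5]
finger_gap: 0.092
grip_force: 0.0
```

Run:
```python
from h import *
s=sense(); print(s['clock'],s['ft_force'],np.round(s['tcp_rot'],4).tolist(),to([.4941,-.1701,.301],s))
```

```text
3.275 [ 0.77338199 -0.15087276  0.49588842] [[0.9919, -0.1271, 0.0022], [-0.1271, -0.9919, -0.0008], [0.0023, 0.0005, -1.0]] [-0.00141351 -0.00108525  0.00227037]
```

play_rows --targets '[{"tx": -0.001, "ty": -0.001, "tz": 0.001, "wx": 0, "wy": 0, "wz": 0, "gripper": -1}, {"tx": -0.001, "ty": -0.001, "tz": 0.001, "wx": 0, "wy": 0, "wz": 0, "gripper": 1}, {"tx": -0.001, "ty": -0.001, "tz": 0.001, "wx": 0, "wy": 0, "wz": 0, "gripper": 1}, {"tx": -0.001, "ty": -0.001, "tz": 0.001, "wx": 0, "wy": 0, "wz": 0, "gripper": 1}, {"tx": -0.001, "ty": -0.001, "tz": 0.001, "wx": 0, "wy": 0, "wz": 0, "gripper": 1}]'

```text
clock: 3.9
position: [0.4938, -0.1698, 0.3007]
tcp_rot: [[0.992, -0.127, -0.0], [-0.127, -0.992, -0.0], [-0.0, 0.0, -1.0]]
ft_force: [0.4, -0.3, -0.2]
finger_gap: 0.0562
grip_force: 0.0
```

```bash
cat >> h.py <<'E'
E_=np.array([.125,.9922,0]); EX=np.array([.9922,-.125,0])
def obs(n='side'):
    """load cone & well in image n: returns clock, cone axis coords (gantry frame rel. handle start), cloud"""
    d=get_image(n); return d
E
python3 - <<'E'
from h import *
s=sense(); print(s['clock'],s['ft_force'],np.round(s['tcp_rot'],4).tolist(),s['position'],s['finger_gap'],s['grip_force'])
# where is the load, seen in gantry coords relative to handle start H0
H0=np.array([.4941,-.1701,0])
for n in('side','scene'):
    d=get_image(n); P=pts(d)-H0; gx=P@EX; gy=P@E_; z=P[...,2]
    for lo,hi in((.11,.13),(.13,.16),(.16,.2),(.2,.23),(.24,.26),(.26,.32),(.32,.38)):
        m=(z>lo)&(z<hi)&(gx>.11)&(gx<.23)&(gy>-.12)&(gy<.12); print(n,lo,m.sum(),m.sum() and (np.percentile(gy[m],[3,50,97]).round(4),np.median(gx[m]).round(4)))
    m=(z>.052)&(z<.068)&(gx>.07)&(gx<.28)&(gy>.17)&(gy<.4); r=cv2.minAreaRect(np.c_[gx[m],gy[m]].astype(np.float32));print('well',m.sum(),r,np.percentile(gy[m],[2,98]),np.percentile(gx[m],[2,98]))
E
```

```text
3.9 [ 0.37969446 -0.27000672 -0.2094182 ] [[0.9919, -0.1267, -0.0001], [-0.1267, -0.9919, -0.0], [-0.0001, 0.0, -1.0]] [ 0.4937935  -0.16982477  0.30069965] 0.05621283628703996 0.0
side 0.11 70 (array([-0.0062,  0.0299,  0.0416]), np.float64(0.1515))
side 0.13 92 (array([-0.0053,  0.0276,  0.0418]), np.float64(0.1525))
side 0.16 118 (array([-0.0051,  0.0241,  0.0358]), np.float64(0.1568))
side 0.2 74 (array([-0.0039,  0.0223,  0.0333]), np.float64(0.1583))
side 0.24 51 (array([-0.001,  0.019,  0.031]), np.float64(0.1625))
side 0.26 93 (array([-0.0047,  0.0054,  0.0216]), np.float64(0.1635))
side 0.32 62 (array([-0.0024,  0.0058,  0.0146]), np.float64(0.1185))
well 268 ((0.16832390427589417, 0.28384727239608765), (0.15035852789878845, 0.1425963044166565), 89.85905456542969) [0.21520705 0.35602279] [0.09902579 0.23669906]
scene 0.11 67 (array([0.0064, 0.0294, 0.0403]), np.float64(0.1768))
scene 0.13 90 (array([-0.0003,  0.0255,  0.0368]), np.float64(0.1823))
scene 0.16 109 (array([0.0012, 0.0238, 0.0337]), np.float64(0.1795))
scene 0.2 82 (array([0.0039, 0.0214, 0.029 ]), np.float64(0.1781))
scene 0.24 48 (array([-0.0017,  0.018 ,  0.0285]), np.float64(0.1776))
scene 0.26 81 (array([-0.0132,  0.0054,  0.0204]), np.float64(0.174))
scene 0.32 62 (array([-0.0029,  0.0039,  0.0101]), np.float64(0.1232))
well 201 ((0.17354482412338257, 0.28099575638771057), (0.1375935971736908, 0.14656415581703186), 2.118436098098755) [0.21280942 0.35301215] [0.10681391 0.24044984]
```

play_rows --targets '[{"tx": 0, "ty": 0, "tz": 0, "wx": 0, "wy": 0, "wz": 0, "gripper": 1}, {"tx": 0, "ty": 0, "tz": 0, "wx": 0, "wy": 0, "wz": 0, "gripper": 1}, {"tx": 0, "ty": 0, "tz": 0, "wx": 0, "wy": 0, "wz": 0, "gripper": 1}, {"tx": 0, "ty": 0, "tz": 0, "wx": 0, "wy": 0, "wz": 0, "gripper": 1}, {"tx": 0, "ty": 0, "tz": 0, "wx": 0, "wy": 0, "wz": 0, "gripper": 1}]'

```text
clock: 4.62
position: [0.4938, -0.1697, 0.3007]
tcp_rot: [[0.992, -0.127, -0.0], [-0.127, -0.992, 0.0], [-0.0, -0.0, -1.0]]
ft_force: [0.3, 2.0, 0.0]
finger_gap: 0.0255
grip_force: 30.0
```

```bash
cat >> h.py <<'E'
import json,os
def cloud(n,s):
    d=get_image(n); P=pts(d)-np.array([.4941,-.1701,0]); gx=P@EX; gy=P@E_-s; z=P[...,2]
    m=(z>.105)&(z<.235)&(gx>.1)&(gx<.24)&(abs(gy-.02)<.14); return gy[m],z[m],d
def swing(n='side'):
    s=sense(); ref=json.load(open('ref.json')); tr=(np.array(s['position'])-ref['tcp0'])@E_
    gy,z,d=cloud(n,tr); b=np.polyval(ref[n],z); h=.475-z; th=np.median((gy-b)/h)
    return s['clock'],tr,th
W=2*np.pi/1.15; LP=.33
def observe(k=6):
    r=np.array([swing() for _ in range(k)]); t=r[:,0]-r[-1,0]
    A=np.c_[np.cos(W*t),np.sin(W*t)]; c,res,*_=np.linalg.lstsq(A,r[:,2],rcond=None)
    print('th',r[:,2].round(4),'tr',r[:,1].round(4),'clk',r[:,0].round(3)); print('last: th %.4f dth %.4f amp %.4f'%(c[0],c[1]*W,np.hypot(*c)))
    return r,c
E
python3 - <<'E'
from h import *
s=sense(); print(s['clock'],s['position'],s['ft_force'],s['finger_gap'],s['grip_force'])
ref=dict(tcp0=list(s['position']))
for n in('side','scene'):
    gy,z,d=cloud(n,0.); ref[n]=list(np.polyfit(z,gy,1)); print(n,len(z),ref[n])
json.dump(ref,open('ref.json','w')); observe(3)
E
```

```text
4.625 [ 0.49379646 -0.16967029  0.30070579] [3.42546356e-01 1.96717276e+00 8.96159355e-04] 0.025544889523010844 29.999957978725433
side 386 [np.float64(-0.06705515246039087), np.float64(0.032601070434721345)]
scene 371 [np.float64(-0.07669522175597493), np.float64(0.0343567263482445)]
th [0.0092 0.0081 0.0078] tr [ 0. -0.  0.] clk [4.725 4.775 4.825]
last: th 0.0076 dth -0.0260 amp 0.0089
```

play_rows --targets '[{"tx": 0, "ty": -0.006, "tz": 0, "wx": 0, "wy": 0, "wz": 0, "gripper": 1}, {"tx": 0, "ty": -0.016, "tz": 0, "wx": 0, "wy": 0, "wz": 0, "gripper": 1}, {"tx": 0, "ty": -0.028, "tz": 0, "wx": 0, "wy": 0, "wz": 0, "gripper": 1}, {"tx": 0, "ty": -0.04, "tz": 0, "wx": 0, "wy": 0, "wz": 0, "gripper": 1}, {"tx": 0, "ty": -0.052, "tz": 0, "wx": 0, "wy": 0, "wz": 0, "gripper": 1}]'

```text
clock: 5.5
position: [0.5003, -0.1172, 0.3007]
tcp_rot: [[0.992, -0.126, -0.0], [-0.126, -0.992, -0.0], [-0.0, 0.0, -1.0]]
ft_force: [-0.3, -2.2, -0.1]
finger_gap: 0.0253
grip_force: 30.0
```

play_rows --targets '[{"tx": 0, "ty": -0.013, "tz": 0, "wx": 0, "wy": 0, "wz": 0, "gripper": 1}, {"tx": 0, "ty": -0.026, "tz": 0, "wx": 0, "wy": 0, "wz": 0, "gripper": 1}, {"tx": 0, "ty": -0.039, "tz": 0, "wx": 0, "wy": 0, "wz": 0, "gripper": 1}, {"tx": 0, "ty": -0.052, "tz": 0, "wx": 0, "wy": 0, "wz": 0, "gripper": 1}, {"tx": 0, "ty": -0.063, "tz": 0, "wx": 0, "wy": 0, "wz": 0, "gripper": 1}]'

```text
clock: 6.12
position: [0.5081, -0.0547, 0.3007]
tcp_rot: [[0.992, -0.126, -0.001], [-0.126, -0.992, 0.0], [-0.001, 0.0, -1.0]]
ft_force: [-4.9, -1.9, 1.9]
finger_gap: 0.0255
grip_force: 30.0
```

```bash
sed -i 's|th=np.median((gy-b)/h)|th=np.median((gy-b)/h)-.008|' h.py
python3 - <<'E'
from h import *
s=sense(); print(s['clock'],s['position'],s['ft_force'],s['finger_gap'])
observe(5); print(sense()['ft_force'])
E
```

```text
6.125 [ 0.50813246 -0.05474445  0.30069063] [-4.93197534 -1.94428472  1.93543525] 0.025495380764810376
th [-0.145  -0.15   -0.1471 -0.1464 -0.1442] tr [0.1158 0.1176 0.1171 0.1165 0.1161] clk [6.125 6.175 6.225 6.275 6.325]
last: th -0.1335 dth 0.4568 amp 0.1575
[-4.99821506  1.21438321  2.22598634]
```

play_rows --targets '[{"tx": -0.0005, "ty": -0.006, "tz": 0, "wx": 0, "wy": 0, "wz": 0, "gripper": 1}, {"tx": -0.001, "ty": -0.017, "tz": 0, "wx": 0, "wy": 0, "wz": 0, "gripper": 1}, {"tx": -0.001, "ty": -0.029, "tz": 0, "wx": 0, "wy": 0, "wz": 0, "gripper": 1}, {"tx": -0.001, "ty": -0.041, "tz": 0, "wx": 0, "wy": 0, "wz": 0, "gripper": 1}, {"tx": -0.001, "ty": -0.05, "tz": 0, "wx": 0, "wy": 0, "wz": 0, "gripper": 1}]'

```text
clock: 7.0
position: [0.5142, -0.0048, 0.3007]
tcp_rot: [[0.992, -0.126, 0.001], [-0.126, -0.992, 0.0], [0.001, -0.0, -1.0]]
ft_force: [3.1, -2.8, -2.2]
finger_gap: 0.0256
grip_force: 30.0
```

```bash
cat >> h.py <<'E'
def plan(th,dth,s0,s1,N=10,v0=0.,dmax=.05,lag=.03):
    """row positions s_1..s_N (1/8 s each, linear between) ending at s1 with the swing gone"""
    T=.125; tau=N*T+lag
    # velocity steps dv_k at t_k=k*T+lag -> dtheta jump -dv/LP
    tk=np.arange(N+1)*T+lag; r=tau-tk; n=N+1
    A=[np.ones(n), tau-lag-np.arange(n)*T, -np.sin(W*r)/W/LP, -np.cos(W*r)/LP]
    c,sn=np.cos(W*tau),np.sin(W*tau)
    b=[-v0, s1-s0-v0*N*T, -(th*c+dth/W*sn), -(-th*W*sn+dth*c)]
    dv=np.linalg.pinv(np.array(A))@np.array(b)
    v=v0+np.cumsum(dv)[:-1]; return s0+np.cumsum(v*T)
E
python3 - <<'E'
from h import *
s=sense(); print(s['clock'],s['position'],s['ft_force'],s['finger_gap'])
r,c=observe(6)
s0=r[-1,1]
for N in(10,15):
    print(N,(1000*(plan(c[0],c[1]*W,s0,.283,N)-s0)).round(1), c[0])
E
```

```text
7.0 [ 0.5142207  -0.00483843  0.30071562] [ 3.13958407 -2.80315205 -2.21140618] 0.025581725420621735
th [0.     0.0618 0.1276 0.1824 0.2252 0.2512] tr [0.1661 0.1674 0.167  0.1665 0.166  0.1657] clk [7.   7.05 7.1  7.15 7.2  7.25]
last: th 0.2491 dth 0.3067 amp 0.2554
10 [ 18.   38.7  51.   51.8  45.6  41.9  48.8  68.9  96.  117.3] 0.24910613486079614
15 [  5.1   9.3   9.2   5.1   0.5   0.7   9.9  28.8  54.8  82.1 104.7 118.4
 122.7 120.6 117.3] 0.24910613486079614
```

```bash
cat >> h.py <<'E'
def ahead(c,dt):
    return c[0]*np.cos(W*dt)+c[1]*np.sin(W*dt), W*(-c[0]*np.sin(W*dt)+c[1]*np.cos(W*dt))
def sim(th,dth,s0,rows,v0=0.,lag=.025):
    s=np.r_[s0,rows]; v=np.diff(s)/.125; dv=np.diff(np.r_[v0,v,0]); out=[]
    t=0; x=np.array([th,dth]); f=lambda x,dt:np.array([x[0]*np.cos(W*dt)+x[1]/W*np.sin(W*dt),-x[0]*W*np.sin(W*dt)+x[1]*np.cos(W*dt)])
    x=f(x,lag)
    for k,d in enumerate(dv):
        x=x-[0,d/LP]; 
        out.append(round(float(x[0]),3))
        if k<len(dv)-1: x=f(x,.125)
    return out,x
E
python3 - <<'E'
from h import *
print(sense()['clock'])
th,dth=ahead((.2491,.3067/W),.05); print(th,dth); s0=.1657
for N in(10,15):
    p=plan(th,dth,s0,.283,N,lag=.025); print(N,(1000*(p-s0)).round(1)); print(sim(th,dth,s0,p))
E
```

```text
7.3
0.2550076690140929 -0.07186466998518187
10 [ 15.2  31.4  39.4  37.5  31.5  30.5  41.6  65.5  95.2 117.3]
([0.251, 0.122, -0.065, -0.199, -0.217, -0.125, 0.008, 0.104, 0.117, 0.062, 0.0], array([9.71445147e-17, 1.99840144e-15]))
15 [  3.8   5.9   3.8  -0.9  -4.1  -0.6  12.7  35.4  63.5  90.9 111.6 122.5
 124.3 120.9 117.3]
([0.251, 0.154, -0.007, -0.154, -0.224, -0.198, -0.101, 0.013, 0.095, 0.119, 0.092, 0.043, 0.001, -0.015, -0.01, 0.0], array([ 8.67361738e-19, -9.85322934e-16]))
```

play_rows --targets '[{"tx": 0, "ty": -0.0152, "tz": 0, "wx": 0, "wy": 0, "wz": 0, "gripper": 1}, {"tx": 0, "ty": -0.0314, "tz": 0, "wx": 0, "wy": 0, "wz": 0, "gripper": 1}, {"tx": 0, "ty": -0.0394, "tz": 0, "wx": 0, "wy": 0, "wz": 0, "gripper": 1}, {"tx": 0, "ty": -0.0375, "tz": 0, "wx": 0, "wy": 0, "wz": 0, "gripper": 1}, {"tx": 0, "ty": -0.0315, "tz": 0, "wx": 0, "wy": 0, "wz": 0, "gripper": 1}]'

```text
clock: 7.92
position: [0.5182, 0.0275, 0.3008]
tcp_rot: [[0.992, -0.124, 0.001], [-0.124, -0.992, 0.001], [0.001, -0.001, -1.0]]
ft_force: [5.2, 0.6, -3.6]
finger_gap: 0.0255
grip_force: 30.0
```

play_rows --targets '[{"tx": 0, "ty": 0.001, "tz": 0, "wx": 0, "wy": 0, "wz": 0, "gripper": 1}, {"tx": 0, "ty": -0.0101, "tz": 0, "wx": 0, "wy": 0, "wz": 0, "gripper": 1}, {"tx": 0, "ty": -0.034, "tz": 0, "wx": 0, "wy": 0, "wz": 0, "gripper": 1}, {"tx": 0, "ty": -0.0637, "tz": 0, "wx": 0, "wy": 0, "wz": 0, "gripper": 1}, {"tx": 0, "ty": -0.0858, "tz": 0, "wx": 0, "wy": 0, "wz": 0, "gripper": 1}]'

```text
clock: 8.55
position: [0.5287, 0.1123, 0.3008]
tcp_rot: [[0.992, -0.126, 0.0], [-0.126, -0.992, -0.0], [0.0, 0.0, -1.0]]
ft_force: [5.1, -4.1, -2.7]
finger_gap: 0.0254
grip_force: 30.0
```

Run:
```python
from h import *
s=sense(); print(s['clock'],s['position'],s['ft_force'],s['finger_gap'])
r,c=observe(8)
th,dth=ahead(c,.05); s0=r[-1,1]; print(sense()['clock'])
for N in(5,10):
    p=plan(th,dth,s0,.283,N,lag=.025); print(N,(1000*(p-s0)).round(1)); print(sim(th,dth,s0,p))
```

```text
8.55 [0.52871149 0.11225078 0.30078141] [ 5.13380799 -4.12769019 -2.70490013] 0.025353214530840964
th [-0.0113 -0.0127  0.0006  0.015   0.0269  0.0359  0.0411  0.0446] tr [0.2841 0.2875 0.2864 0.2853 0.2847 0.2844 0.2843 0.2842] clk [8.55 8.6  8.65 8.7  8.75 8.8  8.85 8.9 ]
last: th 0.0435 dth 0.0267 amp 0.0437
8.95
5 [ 8.  10.1  5.1 -0.4 -1.2]
([0.042, 0.002, -0.022, -0.017, -0.002, 0.0], array([ 1.06251813e-17, -3.12250226e-16]))
10 [ 0.9  1.2 -0.2 -3.  -6.2 -8.4 -8.6 -6.6 -3.6 -1.2]
([0.042, 0.022, -0.006, -0.027, -0.031, -0.021, -0.004, 0.009, 0.012, 0.007, -0.0], array([-5.72458747e-17,  1.24900090e-16]))
```

play_rows --targets '[{"tx": -0.0005, "ty": -0.008, "tz": 0, "wx": 0, "wy": 0, "wz": 0, "gripper": 1}, {"tx": -0.0005, "ty": -0.0101, "tz": 0, "wx": 0, "wy": 0, "wz": 0, "gripper": 1}, {"tx": -0.0005, "ty": -0.0051, "tz": 0, "wx": 0, "wy": 0, "wz": 0, "gripper": 1}, {"tx": -0.0005, "ty": 0.0004, "tz": 0, "wx": 0, "wy": 0, "wz": 0, "gripper": 1}, {"tx": -0.0005, "ty": 0.0012, "tz": 0, "wx": 0, "wy": 0, "wz": 0, "gripper": 1}]'

```text
clock: 9.57
position: [0.5285, 0.1104, 0.3008]
tcp_rot: [[0.992, -0.126, 0.001], [-0.126, -0.992, 0.001], [0.001, -0.001, -1.0]]
ft_force: [7.9, 2.7, -6.4]
finger_gap: 0.0256
grip_force: 30.0
```

```bash
cat >> h.py <<'E'
def observe2(k=24):
    r=np.array([swing() for _ in range(k)]); t=r[:,0]-r[-1,0]
    A=np.c_[np.cos(W*t),np.sin(W*t),np.ones(k)]; c,*_=np.linalg.lstsq(A,r[:,2],rcond=None)
    print('th',r[:,2].round(4).tolist(),'tr',r[-1,1].round(4)); print('bias %.4f amp %.4f rms %.4f'%(c[2],np.hypot(c[0],c[1]),np.std(A@c-r[:,2])))
    return r,c
def wellpos(n):
    d=get_image(n); P=pts(d)-np.array([.4941,-.1701,0]); gx=P@EX; gy=P@E_; z=P[...,2]
    m=(z>.054)&(z<.066)&(gx>.08)&(gx<.27)&(gy>.19)&(gy<.38); q=np.c_[gx[m],gy[m]]; print(n,'well',m.sum(),np.percentile(q,[2,98],axis=0).round(4).tolist(),np.percentile(q,[2,98],axis=0).mean(0)); return d
E
python3 - <<'E'
from h import *
s=sense(); print(s['clock'],s['position'],s['ft_force'])
r,c=observe2(24)
for n in('wrist','scene'): d=wellpos(n); save(d,'w_%s.png'%n)
th,dth=ahead(c,.15); s0=r[-1,1]; print(sense()['clock'],th,dth)
for N in(5,10):
    p=plan(th,dth,s0,.283,N,lag=.025); print(N,(1000*(p-s0)).round(1)); print(sim(th,dth,s0,p))
E
```

```text
9.575 [0.52845958 0.11043226 0.30076884] [ 7.91457247  2.65104469 -6.41849489]
th [0.005, 0.0045, 0.003, 0.0037, 0.002, 0.0012, -0.0012, 0.0008, -0.0036, -0.0024, -0.0032, 0.001, 0.0004, 0.0021, 0.003, 0.0037, 0.0048, 0.0062, 0.0084, 0.0088, 0.0057, 0.0069, 0.0056, 0.0059] tr 0.2822
bias 0.0029 amp 0.0045 rms 0.0011
wrist well 1796 [[0.1011, 0.215], [0.2077, 0.3498]] [0.15444523 0.28238909]
scene well 136 [[0.1052, 0.2135], [0.2403, 0.3528]] [0.17271226 0.28318464]
10.875 -0.0005200673662181235 -0.024349000529967163
5 [ 1.3  0.8 -0.7 -0.9  0.8]
([-0.001, -0.007, -0.005, 0.002, 0.005, 0.0], array([7.11236625e-17, 1.17961196e-16]))
10 [-0.2 -0.4 -0.6 -0.7 -0.5 -0.2  0.2  0.5  0.7  0.8]
([-0.001, -0.003, -0.003, -0.002, -0.001, 0.001, 0.001, 0.001, 0.001, 0.0, 0.0], array([7.81167665e-17, 1.52005145e-16]))
```

View pics/w_wrist.png

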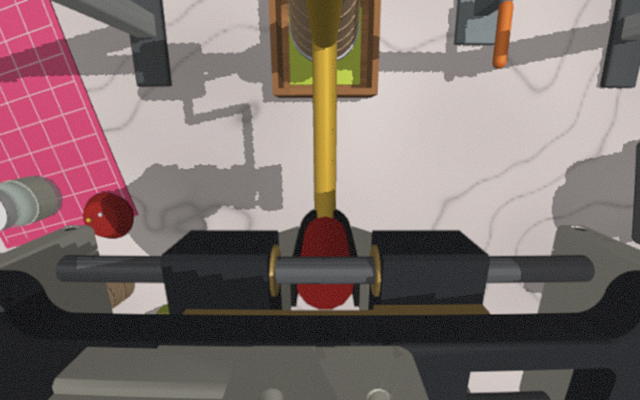

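The wrist view shows the cone centred over the well (well columns 273–380, cone about 323), with a residual swing of 0.0045 rad. I'll hold still now, easing the side load slightly.

play_rows --targets '[{"tx": 0.0003, "ty": 0, "tz": 0, "wx": 0, "wy": 0, "wz": 0, "gripper": 1}, {"tx": 0.0006, "ty": 0, "tz": 0, "wx": 0, "wy": 0, "wz": 0, "gripper": 1}, {"tx": 0.001, "ty": 0, "tz": 0, "wx": 0, "wy": 0, "wz": 0, "gripper": 1}, {"tx": 0.001, "ty": 0, "tz": 0, "wx": 0, "wy": 0, "wz": 0, "gripper": 1}, {"tx": 0.001, "ty": 0, "tz": 0, "wx": 0, "wy": 0, "wz": 0, "gripper": 1}]'

```text
clock: 11.5
position: [0.5284, 0.1096, 0.3007]
tcp_rot: [[0.992, -0.126, -0.001], [-0.126, -0.992, 0.0], [-0.001, -0.0, -1.0]]
ft_force: [-0.6, 2.8, -1.4]
finger_gap: 0.0257
grip_force: 30.0
```

play_rows --targets '[{"tx": 0, "ty": 0, "tz": 0, "wx": 0, "wy": 0, "wz": 0, "gripper": 1}, {"tx": 0, "ty": 0, "tz": 0, "wx": 0, "wy": 0, "wz": 0, "gripper": 1}, {"tx": 0, "ty": 0, "tz": 0, "wx": 0, "wy": 0, "wz": 0, "gripper": 1}, {"tx": 0, "ty": 0, "tz": 0, "wx": 0, "wy": 0, "wz": 0, "gripper": 1}, {"tx": 0, "ty": 0, "tz": 0, "wx": 0, "wy": 0, "wz": 0, "gripper": 1}]'

```text
clock: 12.12
position: [0.5284, 0.1092, 0.3007]
tcp_rot: [[0.992, -0.126, -0.001], [-0.126, -0.992, -0.0], [-0.001, 0.0, -1.0]]
ft_force: [-4.3, 3.3, 2.1]
finger_gap: 0.0256
grip_force: 30.0
```

play_rows --targets '[{"tx": 0, "ty": 0, "tz": 0, "wx": 0, "wy": 0, "wz": 0, "gripper": 1}, {"tx": 0, "ty": 0, "tz": 0, "wx": 0, "wy": 0, "wz": 0, "gripper": 1}, {"tx": 0, "ty": 0, "tz": 0, "wx": 0, "wy": 0, "wz": 0, "gripper": 1}, {"tx": 0, "ty": 0, "tz": 0, "wx": 0, "wy": 0, "wz": 0, "gripper": 1}, {"tx": 0, "ty": 0, "tz": 0, "wx": 0, "wy": 0, "wz": 0, "gripper": 1}]'

```text
clock: 12.75
position: [0.5284, 0.1093, 0.3007]
tcp_rot: [[0.992, -0.127, -0.001], [-0.127, -0.992, 0.0], [-0.001, 0.0, -1.0]]
ft_force: [-4.9, 2.6, 2.2]
finger_gap: 0.0256
grip_force: 30.0
```

play_rows --targets '[{"tx": 0, "ty": 0, "tz": 0, "wx": 0, "wy": 0, "wz": 0, "gripper": 1}, {"tx": 0, "ty": 0, "tz": 0, "wx": 0, "wy": 0, "wz": 0, "gripper": 1}, {"tx": 0, "ty": 0, "tz": 0, "wx": 0, "wy": 0, "wz": 0, "gripper": 1}, {"tx": 0, "ty": 0, "tz": 0, "wx": 0, "wy": 0, "wz": 0, "gripper": 1}, {"tx": 0, "ty": 0, "tz": 0, "wx": 0, "wy": 0, "wz": 0, "gripper": 1}]'

```text
clock: 13.38
position: [0.5284, 0.1092, 0.3007]
tcp_rot: [[0.992, -0.126, -0.001], [-0.126, -0.992, -0.0], [-0.001, 0.0, -1.0]]
ft_force: [-5.2, 2.1, 2.2]
finger_gap: 0.0252
grip_force: 30.0
```

Run:
```python
from h import *
r,c=observe2(24); s=sense(); print(s['clock'],s['position'],np.round(s['ft_force'],1))
```

```text
th [-0.0028, -0.0031, -0.0031, 0.0006, 0.0027, 0.0036, 0.0042, 0.0056, 0.0084, 0.0088, 0.0068, 0.0078, 0.0088, 0.0062, 0.0079, 0.0069, 0.0048, 0.0022, 0.0022, -0.0029, -0.0036, -0.0033, -0.0035, -0.0015] tr 0.2811
bias 0.0029 amp 0.0061 rms 0.0012
14.575 [0.52847547 0.10923312 0.30072478] [-4.3  2.5  1.8]
```

play_rows --targets '[{"tx": 0, "ty": -0.0002, "tz": 0.004, "wx": 0, "wy": 0, "wz": 0, "gripper": 1}, {"tx": 0, "ty": -0.0004, "tz": 0.01, "wx": 0, "wy": 0, "wz": 0, "gripper": 1}, {"tx": 0, "ty": -0.0006, "tz": 0.016, "wx": 0, "wy": 0, "wz": 0, "gripper": 1}, {"tx": 0, "ty": -0.0008, "tz": 0.022, "wx": 0, "wy": 0, "wz": 0, "gripper": 1}, {"tx": 0, "ty": -0.001, "tz": 0.028, "wx": 0, "wy": 0, "wz": 0, "gripper": 1}]'

```text
clock: 15.2
position: [0.5285, 0.1093, 0.2728]
tcp_rot: [[0.992, -0.127, -0.001], [-0.127, -0.992, -0.001], [-0.001, 0.001, -1.0]]
ft_force: [-6.4, -1.7, 6.6]
finger_gap: 0.0255
grip_force: 30.0
```

play_rows --targets '[{"tx": 0, "ty": 0, "tz": 0.006, "wx": 0, "wy": 0, "wz": 0, "gripper": 1}, {"tx": 0, "ty": 0, "tz": 0.012, "wx": 0, "wy": 0, "wz": 0, "gripper": 1}, {"tx": 0, "ty": 0, "tz": 0.018, "wx": 0, "wy": 0, "wz": 0, "gripper": 1}, {"tx": 0, "ty": 0, "tz": 0.024, "wx": 0, "wy": 0, "wz": 0, "gripper": 1}, {"tx": 0, "ty": 0, "tz": 0.028, "wx": 0, "wy": 0, "wz": 0, "gripper": 1}]'

```text
clock: 15.82
position: [0.5285, 0.1093, 0.2447]
tcp_rot: [[0.992, -0.127, -0.001], [-0.127, -0.992, -0.001], [-0.001, 0.001, -1.0]]
ft_force: [-7.4, -1.3, 6.5]
finger_gap: 0.0258
grip_force: 30.0
```

play_rows --targets '[{"tx": 0, "ty": 0, "tz": 0.002, "wx": 0, "wy": 0, "wz": 0, "gripper": 1}, {"tx": 0, "ty": 0, "tz": 0.004, "wx": 0, "wy": 0, "wz": 0, "gripper": 1}, {"tx": 0, "ty": 0, "tz": 0.005, "wx": 0, "wy": 0, "wz": 0, "gripper": 1}, {"tx": 0, "ty": 0, "tz": 0.005, "wx": 0, "wy": 0, "wz": 0, "gripper": 1}, {"tx": 0, "ty": 0, "tz": 0.005, "wx": 0, "wy": 0, "wz": 0, "gripper": 1}]'

```text
clock: 16.45
position: [0.5286, 0.1096, 0.2406]
tcp_rot: [[0.992, -0.127, -0.0], [-0.127, -0.992, -0.001], [-0.0, 0.001, -1.0]]
ft_force: [-9.3, -0.1, 11.7]
finger_gap: 0.0256
grip_force: 30.0
```

Run:
```python
from h import *
s=sense(); print(s['clock'],s['position'],np.round(s['ft_force'],1),np.array(s['position'])-json.load(open('ref.json'))['tcp0'])
d=get_image('wrist'); P=pts(d); hsv=cv2.cvtColor(d['frame'],cv2.COLOR_RGB2HSV)
r,c=observe2(6)
```

```text
16.45 [0.52859659 0.10960213 0.24057961] [-9.3 -0.1 11.7] [ 0.03480013  0.27927242 -0.06012618]
th [-0.0244, -0.0227, -0.0245, -0.0244, -0.0286, -0.0273] tr 0.2814
bias -0.0306 amp 0.0069 rms 0.0011
```

play_rows --targets '[{"tx": 0, "ty": 0, "tz": 0, "wx": 0, "wy": 0, "wz": 0, "gripper": -1}, {"tx": 0, "ty": 0, "tz": 0, "wx": 0, "wy": 0, "wz": 0, "gripper": -1}, {"tx": 0, "ty": 0, "tz": 0, "wx": 0, "wy": 0, "wz": 0, "gripper": -1}, {"tx": 0, "ty": 0, "tz": 0, "wx": 0, "wy": 0, "wz": 0, "gripper": -1}, {"tx": 0, "ty": 0, "tz": 0, "wx": 0, "wy": 0, "wz": 0, "gripper": -1}]'

```text
clock: 17.42
position: [0.5291, 0.1101, 0.2396]
tcp_rot: [[0.992, -0.127, -0.0], [-0.127, -0.992, -0.0], [-0.0, 0.0, -1.0]]
ft_force: [-0.2, 0.3, -0.1]
finger_gap: 0.0707
grip_force: 0.0
```

play_rows --targets '[{"tx": 0, "ty": 0, "tz": 0, "wx": 0, "wy": 0, "wz": 0, "gripper": -1}, {"tx": 0, "ty": 0, "tz": 0, "wx": 0, "wy": 0, "wz": 0, "gripper": -1}, {"tx": 0, "ty": 0, "tz": -0.01, "wx": 0, "wy": 0, "wz": 0, "gripper": -1}, {"tx": 0, "ty": 0, "tz": -0.03, "wx": 0, "wy": 0, "wz": 0, "gripper": -1}, {"tx": 0, "ty": 0, "tz": -0.06, "wx": 0, "wy": 0, "wz": 0, "gripper": -1}]'

```text
clock: 18.05
position: [0.5287, 0.1099, 0.3005]
tcp_rot: [[0.992, -0.127, -0.001], [-0.127, -0.992, -0.0], [-0.001, 0.0, -1.0]]
ft_force: [0.6, 0.3, 0.1]
finger_gap: 0.0917
grip_force: 0.0
```

play_rows --targets '[{"tx": 0, "ty": 0, "tz": -0.03, "wx": 0, "wy": 0, "wz": 0, "gripper": -1}, {"tx": -0.01, "ty": 0, "tz": -0.06, "wx": 0, "wy": 0, "wz": 0, "gripper": -1}, {"tx": -0.03, "ty": 0, "tz": -0.08, "wx": 0, "wy": 0, "wz": 0, "gripper": -1}, {"tx": -0.045, "ty": 0, "tz": -0.09, "wx": 0, "wy": 0, "wz": 0, "gripper": -1}, {"tx": -0.05, "ty": 0, "tz": -0.09, "wx": 0, "wy": 0, "wz": 0, "gripper": -1}]'

```text
clock: 18.68
position: [0.4789, 0.1167, 0.3905]
tcp_rot: [[0.992, -0.126, 0.002], [-0.126, -0.992, 0.0], [0.002, -0.0, -1.0]]
ft_force: [-0.5, -0.1, -0.6]
finger_gap: 0.0919
grip_force: 0.0
```

Run:
```python
from h import *
s=sense(); print(s['clock'],s['position'],np.round(s['ft_force'],1),s['finger_gap'])
d=get_image('wrist'); P=pts(d); hsv=cv2.cvtColor(d['frame'],cv2.COLOR_RGB2HSV); save(d,'fin_w.png')
m=((hsv[...,0]<6)|(hsv[...,0]>174))&(hsv[...,1]>130)&(P[...,2]>.2); q=P[m]; t=q[q[:,2]>np.percentile(q[:,2],90)-.006]; print('handle top',t.mean(0),(t.mean(0)-[.4941,-.1701,0])@E_)
print([round(swing()[2],4) for _ in range(14)])
d=get_image('side'); cv2.imwrite('pics/fin_s.png',cv2.cvtColor(cv2.resize(d['frame'][60:300,180:420],(600,600)),cv2.COLOR_RGB2BGR))
```

```text
18.675 [0.47892767 0.11673092 0.39049774] [-0.5 -0.1 -0.6] 0.0918931383664855
handle top [0.52809641 0.10972823 0.29414881] 0.28189511664816386
[np.float64(-0.0235), np.float64(-0.0222), np.float64(-0.0246), np.float64(-0.0228), np.float64(-0.0246), np.float64(-0.028), np.float64(-0.0278), np.float64(-0.0285), np.float64(-0.0271), np.float64(-0.0264), np.float64(-0.027), np.float64(-0.0239), np.float64(-0.0236), np.float64(-0.0225)]
```

View pics/fin_s.png

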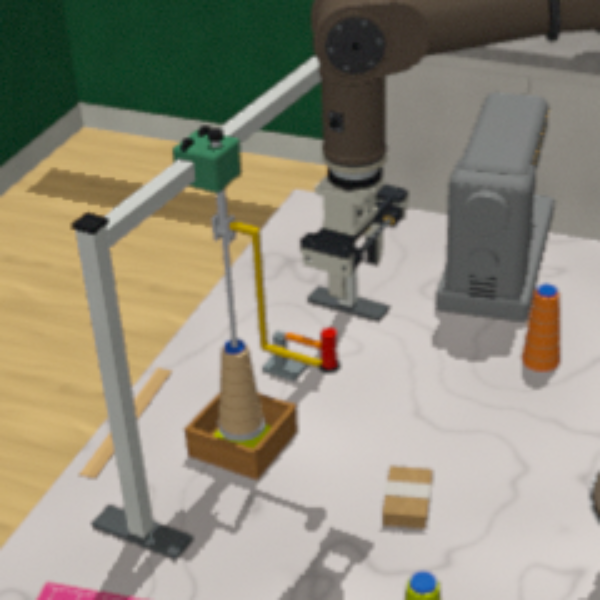

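View pics/fin_w.png

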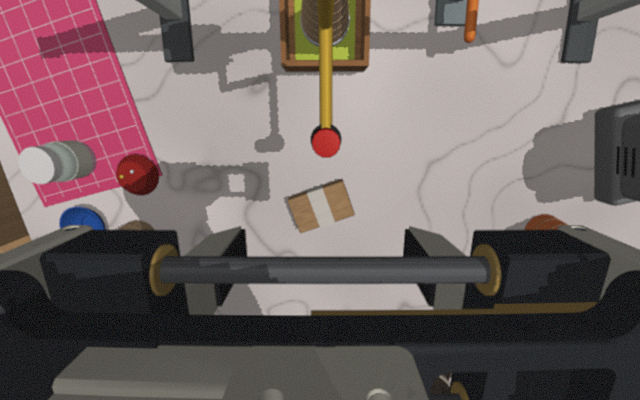

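The side crop shows the cone hanging clear in the well at (240,400) with the arm free of the handle. The wrist view shows the handle at (326,141), in line with the well. The measured handle top, 0.294, is above the expected 0.286, so I'll check it.

Run:
```python
from h import *
for n in('wrist','side','scene'):
    d=get_image(n); P=pts(d); hsv=cv2.cvtColor(d['frame'],cv2.COLOR_RGB2HSV)
    m=((hsv[...,0]<8)|(hsv[...,0]>172))&(hsv[...,1]>120)&(abs(P[...,0]-.528)<.03)&(abs(P[...,1]-.11)<.03)&(P[...,2]>.2); q=P[m]
    print(n,len(q),np.percentile(q,[5,50,75,95],axis=0).round(4).tolist(),np.histogram(q[:,2],bins=np.arange(.22,.31,.01))[0])
print(sense()['clock'])
```

```text
wrist 672 [[0.5182, 0.0989, 0.2688], [0.5292, 0.1094, 0.2847], [0.5343, 0.1145, 0.2852], [0.5391, 0.1196, 0.2859]] [ 19   3   5   4   3   7 622   0]
side 91 [[0.5186, 0.1069, 0.2273], [0.5265, 0.1179, 0.2625], [0.5309, 0.1225, 0.2806], [0.5374, 0.1257, 0.2851]] [11 10 10 12 10 13 24  0]
scene 72 [[0.5249, 0.1045, 0.2325], [0.5357, 0.1165, 0.2684], [0.5393, 0.1201, 0.283], [0.5421, 0.1229, 0.2874]] [ 3 12  6 10  9  8 24  0]
19.625
```

The handle top is at 0.285, so the hoist is fully down, and the load hangs almost still in the well.

```bash
python3 -c "
from cell import hand_in
print(hand_in())"
```

```text
the job is handed in; nothing more can be done
None
```

The job is handed in: the cone was drawn past the catch, held almost still (about 0.006 rad of swing) over the middle of the well for about 5 s with the hoist up, then lowered fully into the well and released, clear of the box walls in the final pictures, about 20 s in all; no verdict was returned.

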